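# Overhang a thin panel on the ledge for edge gluing

### The arm

A 6-joint arm with a two-finger parallel gripper is mounted at the origin on the work surface. World frame = base frame: x ahead of the robot, y to its left, z up, the work surface at z = 0. Lengths are in mm, angles in degrees, forces in N, time in s.
With the tool pointing down it reaches from about 350 to 850 mm from the base axis. Payload 8.1 kg.
Tool frame: the origin (TCP) lies midway between the tips of the shut fingers; the grasp point (between the pads) lies 19 mm behind it; y points along the fingers, x is the direction in which the jaws open and shut, and the axes are right-handed (so a half turn about y gives the same grasp; the last joint's range is limited). The gripper opens to 85 mm and grips with 20 to 120 N. Pads are 22 mm wide; open, the fingers measure 114 mm over their backs; the gripper's body (76 mm by 85 mm) begins 54 mm behind the grasp point. The pads swing forward as they close: fully open they stand 13 mm farther back than shut.
Start: joints at [-71.929, 7.471, 85.268, -0, 87.261, -4.893], TCP at [234.113, -552.446, 231.292] pointing down, gripper open.
Joint ranges: [-169.43, 169.43], [-51.17, 129.36], [1.28, 143.12], [-76.62, 256.62], [0, 156.53], [-152.29, 152.29]. Speed limits (degrees/s): [136.94, 136.94, 159.86, 180, 180, 180].

### API

Orientations are given as [roll, pitch, yaw] about the fixed x, y, z axes, in that order (R = Rz(yaw) Ry(pitch) Rx(roll)).
In Python, from bench import r gives the robot as it stands.
- The arm moves only by the tool move_arm, never from a script. Its arguments are lists of equal length, an entry for each row: "linear": the shift along the tool's x, y, z normalised to -1 to 1, where 1 is 300 mm, a list of three; "twist": the turn, a rotation vector about the tool's x, y, z normalised to -1 to 1, where 1 is pi/2 rad, a list of three; "hand": the opening, from -1 (shut) to 1 (fully open). A call has 1 to 12 rows; each row is the pose to reach, as a shift and turn from the pose measured when the call began, along the tool's axes at that moment; what a row does not reach only later rows make up. A row lasts 1/12 s, in which the tool goes at most 41.7 mm and 7.16 degrees, less where a joint would pass 70% of its speed; a pose out of reach is approached as far as the arm can. A call with a number of a shift or a turn outside -1 to 1 is refused whole. A call with a gripper value outside its range is refused whole. The fingers move at their own pace and stop on an object; "force" is the grip in N (left out, the last holds). Time passes only in rows, so rows that repeat a pose let the fingers close. It gives the time, the measured TCP pose, the force and the opening at its end, in the units of the state.
- r.sense(): the state, without advancing time (a new reading comes with each control period).
- r.snapshot(name): name is "scene" or "top"; returns a dict with "frame" (420x560x3 uint8, red, green, blue), "range_z" (420x560 float32, mm along the optical axis (not along the pixel's ray), 0 where there is no reading), "intrinsics" (3x3 intrinsics, pixels), "dist_coeffs" ([k1, k2, p1, p2, k3] as OpenCV has them; the pictures are not rectified), "R" (3x3) and "t" (3): a world point X has camera coordinates R X + t. Camera axes: x right, y down, z forward; pixel columns grow to the right and rows downward; lengths in mm; the calibration is good to about 2 mm. A picture is of the moment at which its call begins.
- r.hand_in(): hands the job in, once; it reports no verdict.
The state is a dict: "time": time; "joint_pos": joint angles; "qd": joint speeds; "joint_efforts": joint torques, N m; "tool_pos": TCP position; "tcp_rot": TCP orientation; "ft_force": force on the tool from outside, world axes, zero at the start; "wrist_torque": the same for the moment, N m; "finger_gap": finger opening in mm.
Only numpy, scipy, OpenCV 4.12 (cv2) and the standard library are available. Lean on these libraries where they do the work, as an engineer would, in place of code of your own. Each camera call takes 0.05 s, during which the arm holds its last target. There are 200 camera calls.

### The job

Make the thin plywood panel ready for gluing its end: push it over the raised ledge with the fingertips until about a third of its length sticks out past the end of the ledge where the glue bottle stands, and leave it lying flat with its long back edge snug against the fence. Only push it, never pick it up or tip it, and leave the glue bottle, the tin, the try square and the offcut where they are.

Things in the scene. Friction and masses are not known exactly. Their poses are not given: they have to be found in the camera images.
- ledge: Fixed wooden ledge: board 320 mm long (its y), 160 mm wide (its x), top face 55 mm above the bench, both ends (y = +160, -160 mm) open and free underneath. A fence strip runs along its whole far side: face at x = +65 mm, 15 mm thick, 14 mm high above the top face. Origin: centre of the underside, at bench height; x points to the fence (away from the robot within 0.2 rad), y along the ledge, z up.
- panel: Loose thin plywood panel, 160 mm long (its y), 100 mm wide (its x), 8 mm thick, about 60 to 130 g, lying flat on the ledge, loose and slightly askew, 12 to 25 mm (at its middle) short of the fence. Origin: centre of its underside (55 mm above the bench); x across, y along its length, z up.
- glue: White glue bottle, round, 58 mm diameter, 150 mm tall with a pointed nozzle, standing on the bench about 140 mm beyond one end of the ledge (left or right varies): it shows which end the panel must overhang. Origin: centre of its base. Not to be moved.
- tin: Squat round metal tin, 71 mm diameter, 64 mm tall, standing on the bench beyond the other end of the ledge. Origin: centre of its base. Not to be moved.
- square: Try square lying flat on the bench behind the fence: wooden stock 28 x 110 x 16 mm along its y, steel blade 90 mm long pointing along its +x (away from the ledge). Origin: centre of the stock's underside. Not to be moved.
- offcut: Small wooden offcut block, 45 x 75 x 36 mm, lying on the bench behind the fence. Origin: centre of its underside. Not to be moved.
Not all that is in view belongs to the job. What is meant by the panel is not turquoise, and is the larger of those in its own colour.

How it is judged:
By the outcome, as a careful person would: the job done as asked, in the order asked, and still so for the second after the job is handed in, with the robot touching nothing.
It also fails if it takes over 54 s, if anything falls off the work surface, if the arm or the gripper's body presses on something with over 40 N, if the wrist force passes 120 N, or if a joint passes its speed limit or range.

## Working session

There is one attempt and no reset: what is moved stays moved. The work goes in short steps, Python scripts to look and compute and a tool call to move; the robot and the scene stay as the last step left them, time stands still between calls to the robot, and variables do not carry over. Pictures are saved under pics/ and viewed, on a budget of 10 in all, crops included, one or two more only if the job needs it, and the job is handed in when it is done.

Besides the shell and the picture viewer there is one more tool, called after ">>>" in YAML: its name, and indented under it one key for each argument. move_arm: Moves the arm, as the interface text tells. Scaled input: -1 to 1 covers 300 mm each way for a shift and pi/2 rad each way for a turn. Its arguments: {"type":"object","properties":{"linear":{"type":"array","items":{"type":"array","items":{"type":"number","minimum":-1,"maximum":1}}},"twist":{"type":"array","items":{"type":"array","items":{"type":"number","minimum":-1,"maximum":1}}},"hand":{"type":"array","items":{"type":"number"}},"force":{"type":"number"}},"required":["linear","twist","hand"]}

```bash
mkdir -p pics; ls; python3 - <<'E'
from bench import r
import cv2,numpy as np
for n in("scene","top"):
    s=r.snapshot(n); cv2.imwrite(f"pics/{n}0.png",s["frame"][:,:,::-1]); np.savez(f"{n}0.npz",**s)
    print(n,s["intrinsics"].tolist(),s["dist_coeffs"],s["R"].round(4).tolist(),s["t"])
print(r.sense())
E
```

```text
pics
scene [[476.3501729449199, 0.0, 282.03107155020587], [0.0, 476.3501729449199, 210.2904875142482], [0.0, 0.0, 1.0]] [-0.01957855  0.          0.          0.          0.        ] [[0.2894, 0.9572, -0.0047], [0.7876, -0.2409, -0.5671], [-0.544, 0.1604, -0.8236]] [-180.12177088 -363.32295344 1404.9919808 ]
top [[431.3886692070771, 0.0, 273.4792376569101], [0.0, 431.3886692070771, 207.77434251538733], [0.0, 0.0, 1.0]] [-0.12055774  0.          0.          0.          0.        ] [[-0.0287, -0.9996, 0.0059], [-0.9947, 0.028, -0.0991], [0.0989, -0.0087, -0.9951]] [  38.01713945  546.33509501 1065.13285348]
{'time': 0.1, 'joint_pos': array([-7.19289067e+01,  7.50926773e+00,  8.53243420e+01, -2.53371689e-03,
        8.72599742e+01, -4.89366074e+00]), 'qd': array([-0.03328029, -0.07087021, -0.19230016,  0.07475899,  0.00239518,
        0.07788781]), 'joint_efforts': array([ 8.16642387e-04, -5.70953679e+01, -5.01940870e+01, -2.42214328e-04,
        8.11583275e-03,  1.72490229e-05]), 'tool_pos': array([ 233.9454751 , -551.97728497,  230.3526101 ]), 'tcp_rot': array([-89.99453805,   0.09345868, -67.03511832]), 'ft_force': array([ 0.05464316, -0.05732124, -0.09260378]), 'wrist_torque': array([-0.01807774,  0.00284355,  0.01078455]), 'finger_gap': 85.50953496104978}
```

View pics/top0.png

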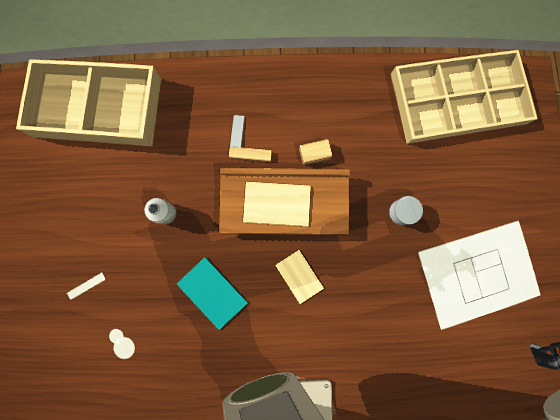

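View pics/scene0.png

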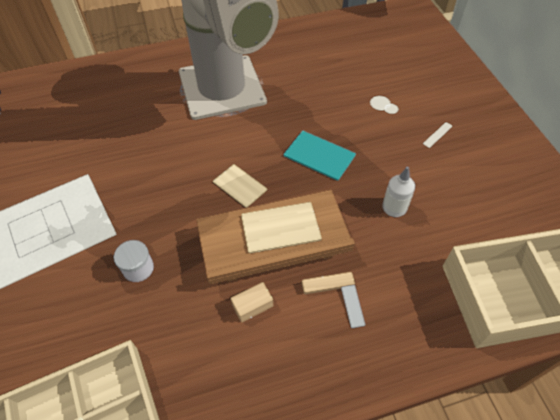

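The top view shows the panel candidates. The pale panel lying on the ledge is at (277,204), the smaller pale plywood piece on the bench is at (300,277), and the turquoise panel is at (212,293). I choose the one on the ledge. The glue bottle is at (158,210), on the left, so the overhang goes towards world +y. The tin is at (406,210), the square at (245,140) and the offcut at (316,151).

```bash
cat > h.py <<'E'
import numpy as np,cv2
def ray(s,uv,z):
    p=cv2.undistortPoints(np.float64(uv).reshape(-1,1,2),s["intrinsics"],s["dist_coeffs"]).reshape(-1,2)
    d=np.c_[p,np.ones(len(p))]@s["R"]; c=-s["R"].T@s["t"]
    return (c+d*((z-c[2])/d[:,2])[:,None])
def proj(s,X):
    return cv2.projectPoints(np.float64(X).reshape(-1,1,3),cv2.Rodrigues(s["R"])[0],s["t"],s["intrinsics"],s["dist_coeffs"])[0].reshape(-1,2)
def mask(s):
    h=cv2.cvtColor(s["frame"],cv2.COLOR_RGB2HSV); return cv2.inRange(h,(15,40,170),(35,150,255))
def panel(s,near):
    m=cv2.morphologyEx(mask(s),cv2.MORPH_OPEN,np.ones((3,3)))
    cs=[c for c in cv2.findContours(m,cv2.RETR_EXTERNAL,cv2.CHAIN_APPROX_NONE)[0] if cv2.contourArea(c)>300]
    c=min(cs,key=lambda c:-cv2.pointPolygonTest(c,near,True))
    P=ray(s,c.reshape(-1,2).astype(float),63)[:,:2]
    (cx,cy),(w,h),a=cv2.minAreaRect(np.float32(P))
    if w>h: a,w,h=a-90,h,w   # h long; long axis angle = a+90 from x
    a=(a+90)%180-90
    return cx,cy,w,h,a,c
E
python3 - <<'E'
from h import *
for n,near in(("top",(277,204)),("scene",(281,227))):
    s=np.load(n+"0.npz"); x=panel(s,near); print(n,np.round(x[:5],1))
    if n=="top":
        h=s["frame"].astype(int)
        # depth-based height map
        D=s["range_z"]; v,u=np.nonzero(D>0); 
        p=cv2.undistortPoints(np.float64(np.c_[u,v]).reshape(-1,1,2),s["intrinsics"],s["dist_coeffs"]).reshape(-1,2)
        X=(np.c_[p,np.ones(len(p))]*D[v,u][:,None]-s["t"])@s["R"]
        def box(lo,hi,x0,x1,y0,y1):
            k=(X[:,2]>lo)&(X[:,2]<hi)&(X[:,0]>x0)&(X[:,0]<x1)&(X[:,1]>y0)&(X[:,1]<y1)
            return k.sum(),[np.round(q,1) for q in cv2.minAreaRect(np.float32(X[k][:,:2]))] if k.sum() else 0, X[k][:,2].mean() if k.any() else 0
        print("ledge all",box(45,80,350,700,-230,220))
        print("fence",box(66,80,350,750,-230,220))
        print("panel d",box(60,66,350,750,-230,220))
        print("tall", box(100,160,350,750,100,400)); print("tin",box(55,75,350,750,-400,-220))
    f=s["frame"][:,:,::-1]
    c=f[150:250,140:440] if n=="top" else f[160:330,180:430]
    cv2.imwrite(f"pics/{n}c.png",cv2.resize(c,None,fx=2.6,fy=2.6,interpolation=2))
E
```

```text
top [554.   15.  101.8 160.1  -5.3]
ledge all (np.int64(8420), [array([561.4,  -3.7]), array([321. , 160.2]), np.float64(88.2)], np.float64(59.254600953507186))
fence (np.int64(989), [array([570.7,  -5.4]), array([318.6, 140.7]), np.float64(88.4)], np.float64(68.9076526377987))
panel d (np.int64(2443), [array([563.7,  -6.9]), array([312.3, 155.3]), np.float64(88.3)], np.float64(63.174974108435684))
tall (np.int64(230), [array([544.7, 304.7]), array([44.5, 40.4]), np.float64(44.4)], np.float64(114.82999347051648))
tin (np.int64(643), [array([ 529.9, -311.9]), array([70.8, 68.9]), np.float64(46.1)], np.float64(64.24504107451006))
scene [553.8  18.2 106.8 164.2  -5.1]
```

View pics/topc.png

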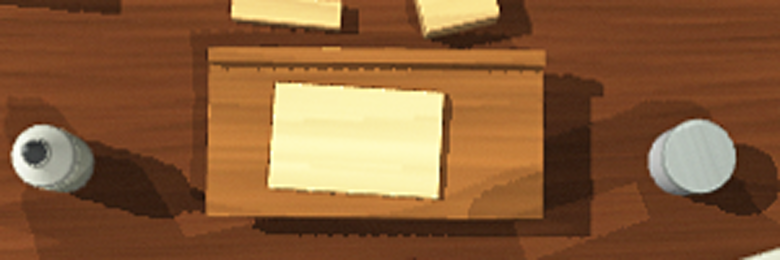

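>>> move_arm:
  linear:
    - [-0.726,0,0.72]
    - [-0.726,0,0.72]
    - [-0.726,0,0.72]
    - [-0.726,0,0.72]
    - [-0.726,0,0.72]
    - [-0.726,0,0.72]
    - [-0.726,0,0.72]
    - [-0.726,0,0.72]
    - [-0.726,0,0.72]
    - [-0.726,0,0.72]
  twist:
    - [0,0.275,0]
    - [0,0.275,0]
    - [0,0.275,0]
    - [0,0.275,0]
    - [0,0.275,0]
    - [0,0.275,0]
    - [0,0.275,0]
    - [0,0.275,0]
    - [0,0.275,0]
    - [0,0.275,0]
  hand: [1,1,1,1,1,1,1,1,1,1]

```text
time: 0.93
tool_pos: [348.1, -266.6, 230.6]
tcp_rot: [-90.0, 0.1, -91.6]
ft_force: [0.2, 0.1, -0.4]
finger_gap: 85.5
```

>>> move_arm:
  linear:
    - [-0.96,0,0.333]
    - [-0.96,0,0.333]
    - [-0.96,0,0.333]
    - [-0.96,0,0.333]
    - [-0.96,0,0.333]
    - [-0.96,0,0.333]
    - [-0.96,0,0.333]
    - [-0.96,0.267,0.333]
    - [-0.96,0.4,0.333]
    - [-0.96,0.4,0.333]
    - [-0.96,0.4,0.333]
    - [-0.96,0.4,0.333]
  twist:
    - [0,0,0]
    - [0,0,0]
    - [0,0,0]
    - [0,0,0]
    - [0,0,0]
    - [0,0,0]
    - [0,0,0]
    - [0,0,0]
    - [0,0,0]
    - [0,0,0]
    - [0,0,0]
    - [0,0,0]
  hand: [1,1,1,1,1,1,1,1,1,1,1,1]

```text
time: 1.93
tool_pos: [454.2, 17.7, 109.0]
tcp_rot: [-90.4, 0.1, -91.7]
ft_force: [1.3, 0.2, 1.1]
finger_gap: 85.7
```

>>> move_arm:
  linear:
    - [0,0.05,0.05]
    - [0,0.1,0.1]
    - [0,0.15,0.1]
    - [0,0.18,0.1]
    - [0,0.18,0.1]
    - [0,0.18,0.1]
    - [0,0.18,0.1]
  twist:
    - [0,0,0]
    - [0,0,0]
    - [0,0,0]
    - [0,0,0]
    - [0,0,0]
    - [0,0,0]
    - [0,0,0]
  hand: [1,1,1,1,1,1,1]

```text
time: 2.52
tool_pos: [485.0, 16.4, 56.6]
tcp_rot: [-90.2, 0.1, -91.7]
ft_force: [1.0, 0.3, 0.4]
finger_gap: 85.2
```

```bash
cat > look.py <<'E'
import sys; from h import *; from bench import r
n,tag,u0,u1,v0,v1=sys.argv[1],sys.argv[2],*map(int,sys.argv[3:7])
s=r.snapshot(n); f=s["frame"][v0:v1,u0:u1,::-1]
k=min(800/(u1-u0),600/(v1-v0)); cv2.imwrite(f"pics/{tag}.png",cv2.resize(f,None,fx=k*.999,fy=k*.999,interpolation=2))
q=r.sense(); print(q["time"],q["tool_pos"].round(1),q["tcp_rot"].round(2),q["ft_force"].round(2))
E
python3 look.py scene s1 180 430 160 330
```

```text
2.5667 [485.   16.6  56.6] [-9.024e+01  6.000e-02 -9.172e+01] [-0.34  0.94  0.24]
```

View pics/s1.png

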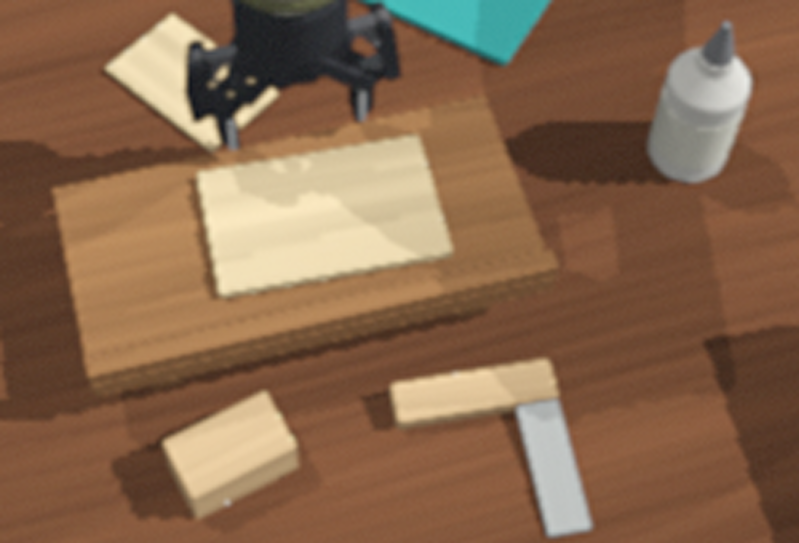

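The fingertips, at crop pixels (228,130) and (362,103), hover over the ledge's near rim just short of the panel's near edge. I'll feel for the ledge's height next.

>>> move_arm:
  linear:
    - [0,0.01,0]
    - [0,0.02,0]
    - [0,0.03,0]
    - [0,0.035,0]
    - [0,0.035,0]
  twist:
    - [0,0,0]
    - [0,0,0]
    - [0,0,0]
    - [0,0,0]
    - [0,0,0]
  hand: [1,1,1,1,1]

```text
time: 2.98
tool_pos: [484.4, 16.7, 45.4]
tcp_rot: [-90.3, 0.1, -91.7]
ft_force: [-0.4, 0.0, -0.2]
finger_gap: 85.5
```

>>> move_arm:
  linear:
    - [0,0.004,0]
    - [0,0.007,0]
    - [0,0.01,0]
    - [0,0.01,0]
  twist:
    - [0,0,0]
    - [0,0,0]
    - [0,0,0]
    - [0,0,0]
  hand: [1,1,1,1]

```text
time: 3.32
tool_pos: [484.2, 16.7, 42.2]
tcp_rot: [-90.3, 0.1, -91.7]
ft_force: [0.6, 0.6, -0.2]
finger_gap: 85.5
```

>>> move_arm:
  linear:
    - [0,0.003,0]
    - [0,0.006,0]
    - [0,0.006,0]
  twist:
    - [0,0,0]
    - [0,0,0]
    - [0,0,0]
  hand: [1,1,1]

```text
time: 3.57
tool_pos: [484.5, 16.7, 41.8]
tcp_rot: [-90.3, 0.0, -91.7]
ft_force: [-8.5, 1.6, 15.3]
finger_gap: 85.6
```

>>> move_arm:
  linear:
    - [0,-0.01,0]
    - [0,-0.01,0]
    - [0,-0.01,0.01]
    - [0,-0.01,0.02]
    - [0,-0.01,0.03]
    - [0,-0.01,0.04]
    - [0,-0.01,0.05]
    - [0,-0.01,0.06]
    - [0,-0.01,0.06]
  twist:
    - [0,0,0]
    - [0,0,0]
    - [0,0,0]
    - [0,0,0]
    - [0,0,0]
    - [0,0,0]
    - [0,0,0]
    - [0,0,0]
    - [0,0,0]
  hand: [1,1,1,1,1,1,1,1,1]

```text
time: 4.32
tool_pos: [503.1, 16.1, 44.6]
tcp_rot: [-90.3, 0.1, -91.7]
ft_force: [0.2, -0.3, -0.4]
finger_gap: 85.5
```

```bash
python3 look.py scene s2 180 430 160 330
```

```text
4.3667 [502.8  16.1  44.6] [-9.032e+01  5.000e-02 -9.170e+01] [-0.32  0.13  0.67]
```

View pics/s2.png

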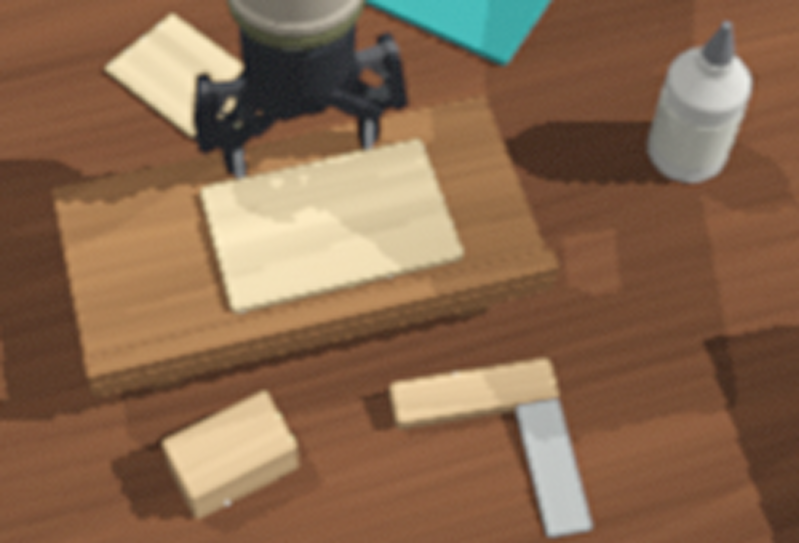

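The panel is now square to the fingers and has moved partway towards the fence. I'll keep pushing slowly.

>>> move_arm:
  linear:
    - [0,0,0.007]
    - [0,0,0.014]
    - [0,0,0.021]
    - [0,0,0.028]
    - [0,0,0.031]
    - [0,0,0.034]
    - [0,0,0.037]
    - [0,0,0.04]
  twist:
    - [0,0,0]
    - [0,0,0]
    - [0,0,0]
    - [0,0,0]
    - [0,0,0]
    - [0,0,0]
    - [0,0,0]
    - [0,0,0]
  hand: [1,1,1,1,1,1,1,1]

```text
time: 5.03
tool_pos: [514.8, 15.8, 44.6]
tcp_rot: [-90.3, 0.1, -91.7]
ft_force: [-0.7, -0.5, 2.0]
finger_gap: 85.7
```

>>> move_arm:
  linear:
    - [0,0,0.003]
    - [0,0,0.006]
    - [0,0,0.006]
  twist:
    - [0,0,0]
    - [0,0,0]
    - [0,0,0]
  hand: [1,1,1]

```text
time: 5.28
tool_pos: [516.1, 15.8, 44.5]
tcp_rot: [-90.4, 0.1, -91.7]
ft_force: [-5.8, 0.3, 2.5]
finger_gap: 85.5
```

```bash
python3 - <<'E'
from h import *; from bench import r
s=r.snapshot("top"); np.savez("top1.npz",**s); print(np.round(panel(s,(275,195))[:5],1))
s=r.snapshot("scene"); print(np.round(panel(s,(285,227))[:5],1)); print(r.sense()["ft_force"])
E
```

```text
[597.    2.6  54.8 133.2  -1.6]
[577.4  -7.5 118.5 220.1  -2.1]
[-4.71160325  0.63137814  3.22004631]
```

>>> move_arm:
  linear:
    - [0,0,-0.04]
    - [0,-0.02,-0.06]
    - [0,-0.13,-0.06]
    - [0,-0.25,-0.06]
    - [0.1,-0.25,0]
    - [0.2,-0.25,0.1]
    - [0.387,-0.25,0.21]
    - [0.387,-0.25,0.21]
    - [0.387,-0.25,0.21]
    - [0.387,-0.25,0.21]
    - [0.387,-0.25,0.21]
    - [0.387,-0.25,0.21]
  twist:
    - [0,0,0]
    - [0,0,0]
    - [0,0,0]
    - [0,0,0]
    - [0,0,0]
    - [0,0,0]
    - [0,0,0]
    - [0,0,0]
    - [0,0,0]
    - [0,0,0]
    - [0,0,0]
    - [0,0,0]
  hand: [1,1,1,1,0,-1,-1,-1,-1,-1,-1,-1]
  force: 20

```text
time: 6.38
tool_pos: [575.7, -101.3, 118.9]
tcp_rot: [-90.4, 0.1, -91.7]
ft_force: [-0.1, 0.8, -0.3]
finger_gap: 0.1
```

```bash
cat > meas.py <<'E'
import sys; from h import *; from bench import r
s=r.snapshot("scene"); np.savez("sc.npz",**s); x=panel(s,tuple(map(float,sys.argv[1:3])))
c=np.deg2rad(-1.8); d=np.array(x[:2])-[561.4,-3.7]
L=np.array([np.cos(c)*d[0]+np.sin(c)*d[1],-np.sin(c)*d[0]+np.cos(c)*d[1]])
print("panel",np.round(x[:5],1),"ledge",L.round(1),"rel yaw",round(x[4]+1.8,2))
q=r.sense(); print(q["time"],q["tool_pos"].round(1),q["ft_force"].round(1),q["finger_gap"])
E
python3 meas.py 290 235
```

```text
panel [576.1  19.2 109.9 164.8  -4. ] ledge [14.  23.3] rel yaw -2.21
6.4333 [ 575.7 -101.2  119. ] [-0.3 -0.1  0.6] 0.14927975134589325
```

>>> move_arm:
  linear:
    - [0,0.1,0]
    - [0,0.18,0]
    - [0,0.2,0]
    - [0,0.2,0]
    - [-0.03,0.2,0]
    - [-0.05,0.2,0]
    - [-0.07,0.2,0]
    - [-0.085,0.2,0]
    - [-0.1,0.2,0]
    - [-0.115,0.2,0]
    - [-0.13,0.2,0]
    - [-0.145,0.2,0]
  twist:
    - [0,0,0]
    - [0,0,0]
    - [0,0,0]
    - [0,0,0]
    - [0,0,0]
    - [0,0,0]
    - [0,0,0]
    - [0,0,0]
    - [0,0,0]
    - [0,0,0]
    - [0,0,0]
    - [0,0,0]
  hand: [-1,-1,-1,-1,-1,-1,-1,-1,-1,-1,-1,-1]

```text
time: 7.43
tool_pos: [576.7, -57.4, 59.2]
tcp_rot: [-90.4, 0.1, -91.6]
ft_force: [-0.1, -0.8, 0.6]
finger_gap: 0.3
```

```bash
python3 meas.py 295 235; python3 look.py scene s3 180 430 160 330
```

```text
panel [558.7  33.  137.5 164.4  -2.2] ledge [-3.8 36.6] rel yaw -0.42
7.4833 [576.7 -56.5  59.1] [ 0.9  0.6 -0.1] 0.0333888852388545
7.5333 [576.6 -56.9  59. ] [-9.039e+01  8.000e-02 -9.161e+01] [-0.17  0.15  0.09]
```

View pics/s3.png

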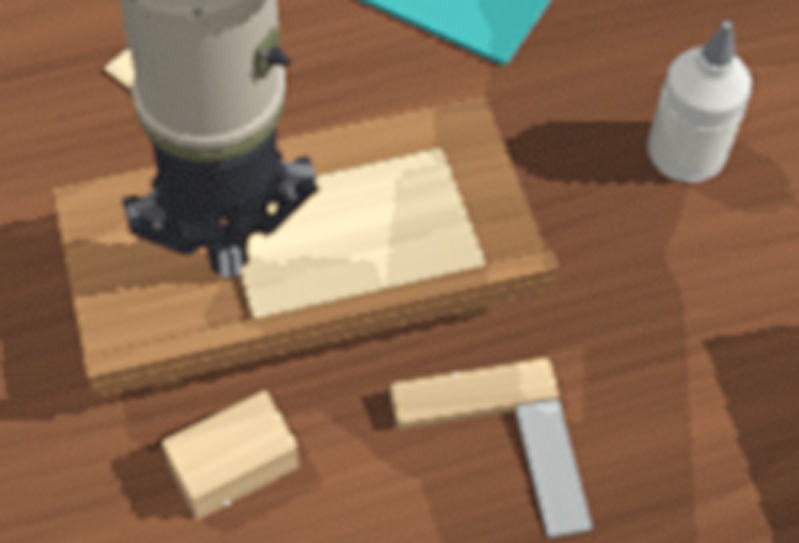

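The tip is at (230,260) in the crop and is pushing the trailing end. The panel's leading corner is now at (484,262), so it's sliding along the fence.

>>> move_arm:
  linear:
    - [-0.02,0.002,0]
    - [-0.035,0.002,0]
    - [-0.05,0.002,0]
    - [-0.065,0.002,0]
    - [-0.08,0.002,0]
    - [-0.095,0.002,0]
    - [-0.11,0.002,0]
    - [-0.125,0.002,0]
    - [-0.14,0.002,0]
    - [-0.155,0.002,0]
    - [-0.17,0.002,0]
    - [-0.18,0.002,0]
  twist:
    - [0,0,0]
    - [0,0,0]
    - [0,0,0]
    - [0,0,0]
    - [0,0,0]
    - [0,0,0]
    - [0,0,0]
    - [0,0,0]
    - [0,0,0]
    - [0,0,0]
    - [0,0,0]
    - [0,0,0]
  hand: [-1,-1,-1,-1,-1,-1,-1,-1,-1,-1,-1,-1]

```text
time: 8.53
tool_pos: [578.1, -2.3, 58.5]
tcp_rot: [-90.4, 0.1, -91.6]
ft_force: [0.1, -0.6, -1.0]
finger_gap: 0.1
```

>>> move_arm:
  linear:
    - [-0.015,0,0]
    - [-0.03,0,0]
    - [-0.045,0,0]
    - [-0.06,0,0]
    - [-0.075,0,0]
    - [-0.085,0,0]
    - [-0.095,0,0]
    - [-0.1,0,0]
    - [-0.1,0,0]
  twist:
    - [0,0,0]
    - [0,0,0]
    - [0,0,0]
    - [0,0,0]
    - [0,0,0]
    - [0,0,0]
    - [0,0,0]
    - [0,0,0]
    - [0,0,0]
  hand: [-1,-1,-1,-1,-1,-1,-1,-1,-1]

```text
time: 9.28
tool_pos: [579.0, 28.0, 58.5]
tcp_rot: [-90.4, 0.1, -91.6]
ft_force: [0.4, 0.5, 0.7]
finger_gap: -0.0
```

```bash
python3 meas.py 335 225; python3 look.py scene s4 180 430 160 330
```

```text
panel [562.4 117.7 135.9 161.7  -2.5] ledge [ -2.8 121.4] rel yaw -0.69
9.3333 [579.   27.8  58.6] [-1.   0.   0.5] -0.13165662289367153
9.3833 [579.   27.7  58.6] [-9.039e+01  9.000e-02 -9.160e+01] [-0.45 -0.19 -0.62]
```

View pics/s4.png

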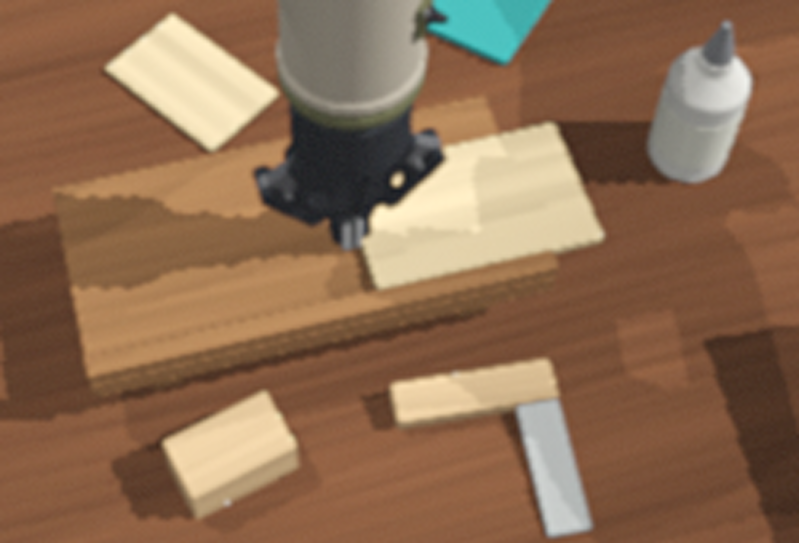

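```bash
cat > edge.py <<'E'
from h import *; from bench import r
c=np.deg2rad(-1.8); Rl=np.array([[np.cos(c),-np.sin(c)],[np.sin(c),np.cos(c)]])
def lf(P): return (P[:,:2]-[561.4,-3.7])@Rl
for n,near in(("scene",(345,225)),("top",(240,195))):
    s=r.snapshot(n)
    print(n,"cam",(-s["R"].T@s["t"]).round())
    m=cv2.morphologyEx(mask(s),cv2.MORPH_OPEN,np.ones((3,3)))
    cs=[k for k in cv2.findContours(m,cv2.RETR_EXTERNAL,cv2.CHAIN_APPROX_NONE)[0] if cv2.contourArea(k)>150]
    k=max(cs,key=lambda k:cv2.pointPolygonTest(k,near,True)).reshape(-1,2)
    L=lf(ray(s,k,63)); 
    for name,sel,ax in(("lead",(L[:,1]>np.max(L[:,1])-10)&(abs(L[:,0]-15)<35),1),("trail",(L[:,1]<np.min(L[:,1])+10)&(abs(L[:,0]-15)<40),1),("back",(L[:,0]>np.max(L[:,0])-8)&(abs(L[:,1]-L[:,1].mean())<65),0),("front",(L[:,0]<np.min(L[:,0])+8)&(abs(L[:,1]-L[:,1].mean())<65),0)):
        q=L[sel]
        if len(q)>8: f=np.polyfit(q[:,1-ax],q[:,ax],1); print(name,len(q),"median",np.median(q[:,ax]).round(1),"slope deg",np.rad2deg(np.arctan(f[0])).round(2))
E
python3 edge.py
```

```text
scene cam [1103. -140.  950.]
lead 25 median 200.3 slope deg 0.68
trail 17 median 41.5 slope deg -10.23
back 57 median 63.8 slope deg 0.68
front 18 median -67.4 slope deg -1.63
top cam [ 439.   32. 1114.]
lead 29 median 121.0 slope deg -2.15
trail 28 median 111.2 slope deg -1.51
back 9 median 166.5 slope deg -10.21
front 11 median -160.7 slope deg -0.1
```

>>> move_arm:
  linear:
    - [-0.01,0,0]
    - [-0.02,0,0]
    - [-0.03,0,0]
    - [-0.036,0,0]
    - [-0.04,0,0]
    - [-0.042,0,0]
    - [-0.042,0,0]
    - [-0.042,0,0]
  twist:
    - [0,0,0]
    - [0,0,0]
    - [0,0,0]
    - [0,0,0]
    - [0,0,0]
    - [0,0,0]
    - [0,0,0]
    - [0,0,0]
  hand: [-1,-1,-1,-1,-1,-1,-1,-1]

```text
time: 10.15
tool_pos: [579.4, 40.2, 58.6]
tcp_rot: [-90.4, 0.1, -91.6]
ft_force: [0.2, -0.2, -0.0]
finger_gap: 0.0
```

```bash
python3 edge.py | head -5
```

```text
scene cam [1103. -140.  950.]
lead 25 median 212.2 slope deg 0.53
trail 17 median 53.3 slope deg -10.66
back 57 median 63.7 slope deg 0.96
front 32 median -37.0 slope deg 3.6
```

>>> move_arm:
  linear:
    - [0.03,0,0]
    - [0.05,0,0]
    - [0.05,-0.1,0]
    - [0.05,-0.25,0]
    - [0,-0.25,-0.1]
    - [-0.1,-0.25,-0.2]
    - [-0.2,-0.25,-0.305]
    - [-0.295,-0.25,-0.305]
    - [-0.295,-0.25,-0.305]
    - [-0.295,-0.25,-0.305]
    - [-0.295,-0.25,-0.305]
    - [-0.295,-0.25,-0.305]
  twist:
    - [0,0,0]
    - [0,0,0]
    - [0,0,0]
    - [0,0,0]
    - [0,0,0]
    - [0,0,0]
    - [0,0,0]
    - [0,0,0]
    - [0,0,0]
    - [0,0,0]
    - [0,0,0]
    - [0,0,0]
  hand: [-1,-1,-1,-1,-1,-1,0,1,1,1,1,1]

```text
time: 11.25
tool_pos: [491.6, 129.8, 134.5]
tcp_rot: [-90.4, 0.1, -91.7]
ft_force: [0.5, 0.6, -0.5]
finger_gap: 72.3
```

```bash
python3 edge.py | head -5; python3 meas.py 335 225
```

```text
scene cam [1103. -140.  950.]
lead 25 median 211.8 slope deg 0.25
trail 29 median 52.6 slope deg 0.48
front 55 median -37.2 slope deg 0.32
top cam [ 439.   32. 1114.]
panel [582.3 128.  113.  162.3  -0.7] ledge [ 16.8 132.3] rel yaw 1.07
11.4 [491.4 130.  134.4] [0.7 0.5 0.9] 85.09618994585509
```

>>> move_arm:
  linear:
    - [0,0.1,0]
    - [0,0.2,0]
    - [0,0.28,0]
    - [0,0.298,0]
    - [0,0.298,0]
    - [0,0.298,0.02]
    - [0,0.298,0.04]
    - [0,0.298,0.055]
    - [0,0.298,0.065]
    - [0,0.298,0.075]
    - [0,0.298,0.083]
    - [0,0.298,0.083]
  twist:
    - [0,0,0]
    - [0,0,0]
    - [0,0,0]
    - [0,0,0]
    - [0,0,0]
    - [0,0,0]
    - [0,0,0]
    - [0,0,0]
    - [0,0,0]
    - [0,0,0]
    - [0,0,0]
    - [0,0,0]
  hand: [1,1,1,1,1,1,1,1,1,1,1,1]

```text
time: 12.4
tool_pos: [516.2, 129.4, 44.9]
tcp_rot: [-90.4, 0.1, -91.7]
ft_force: [0.2, 0.4, 0.1]
finger_gap: 85.4
```

>>> move_arm:
  linear:
    - [0,0,0.003]
    - [0,0,0.006]
    - [0,0,0.009]
    - [0,0,0.009]
  twist:
    - [0,0,0]
    - [0,0,0]
    - [0,0,0]
    - [0,0,0]
  hand: [1,1,1,1]

```text
time: 12.73
tool_pos: [518.9, 129.3, 44.9]
tcp_rot: [-90.4, 0.1, -91.7]
ft_force: [-0.5, -0.1, 0.4]
finger_gap: 85.4
```

>>> move_arm:
  linear:
    - [0,0,0.003]
    - [0,0,0.006]
    - [0,0,0.006]
  twist:
    - [0,0,0]
    - [0,0,0]
    - [0,0,0]
  hand: [1,1,1]

```text
time: 12.98
tool_pos: [520.3, 129.3, 44.8]
tcp_rot: [-90.4, 0.1, -91.7]
ft_force: [-2.8, 1.1, 1.0]
finger_gap: 85.3
```

>>> move_arm:
  linear:
    - [0,0,0.003]
    - [0,0,0.006]
    - [0,0,0.006]
  twist:
    - [0,0,0]
    - [0,0,0]
    - [0,0,0]
  hand: [1,1,1]

```text
time: 13.23
tool_pos: [520.5, 129.4, 44.6]
tcp_rot: [-90.6, 0.1, -91.7]
ft_force: [-10.3, 1.1, 7.8]
finger_gap: 86.0
```

The panel is firm against the fence at about 10 N. I'll back off straight.

>>> move_arm:
  linear:
    - [0,0,-0.02]
    - [0,0,-0.05]
    - [0,-0.02,-0.1]
    - [0,-0.15,-0.2]
    - [0,-0.4,-0.3]
    - [0.2,-0.5,-0.4]
    - [0.5,-0.5,-0.5]
    - [0.8,-0.5,-0.5]
    - [0.8,-0.5,-0.5]
    - [0.8,-0.5,-0.5]
    - [0.8,-0.5,-0.5]
    - [0.8,-0.5,-0.5]
  twist:
    - [0,0,0]
    - [0,0,0]
    - [0,0,0]
    - [0,0,0]
    - [0,0,0]
    - [0,0,0]
    - [0,0,0]
    - [0,0,0]
    - [0,0,0]
    - [0,0,0]
    - [0,0,0]
    - [0,0,0]
  hand: [1,1,1,1,1,1,1,1,1,1,1,1]

```text
time: 14.23
tool_pos: [364.0, -109.5, 196.9]
tcp_rot: [-90.5, -0.1, -91.8]
ft_force: [1.1, -0.1, 0.3]
finger_gap: 85.7
```

```bash
python3 - <<'E'
from h import *; from bench import r
import edge
s=r.snapshot("top"); s0=np.load("top0.npz")
cv2.imwrite("pics/end.png",cv2.resize(s["frame"][100:260,130:430,::-1],None,fx=2.6,fy=2.6,interpolation=2))
x=panel(s,(230,195)); print(np.round(x[:5],1),edge.lf(np.array([x[:2]])).round(1))
D=s["range_z"]; d=np.abs(s["frame"].astype(int)-s0["frame"]).max(2)
for n,(u,v) in dict(glue=(158,210),tin=(406,210),sq=(245,140),off=(316,151)).items(): print(n,(d[v-18:v+18,u-18:u+18]>40).sum())
k=s["R"]; print(r.sense()["time"],r.sense()["tool_pos"])
E
```

```text
scene cam [1103. -140.  950.]
lead 25 median 212.5 slope deg 0.6
trail 30 median 53.4 slope deg -0.2
back 58 median 63.0 slope deg 1.82
front 54 median -34.9 slope deg 1.13
top cam [ 439.   32. 1114.]
lead 29 median 209.4 slope deg 1.22
trail 32 median 51.8 slope deg 0.3
back 52 median 62.5 slope deg 1.26
front 53 median -34.3 slope deg -0.21
[580.9 126.8  99.3 158.6  -1.6] [[ 15.4 131. ]]
glue 0
tin 20
sq 0
off 0
14.3833 [ 364.78554518 -107.6361795   196.22858739]
```

View pics/end.png

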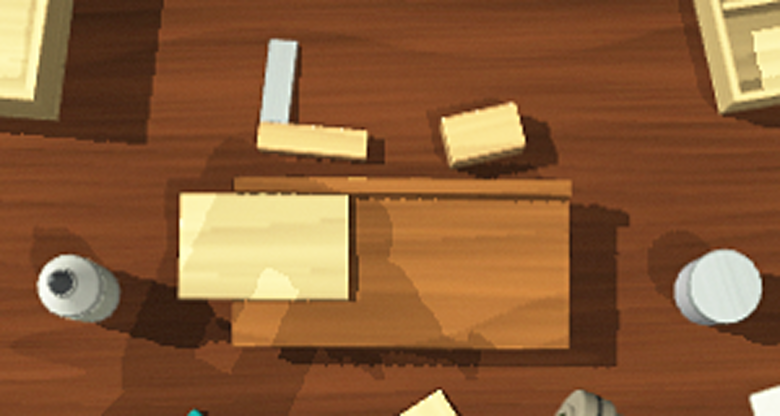

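```bash
python3 -c "
from bench import r
print(r.hand_in())"
```

```text
the job is handed in; nothing more can be done
None
```

The panel now sticks out about a third of its length past the glue-bottle end of the ledge, lies flat, and is snug against the fence. I handed the job in at about 14.4 s, and no verdict is reported.

**Moves:** I pushed the panel square to the fence with the two open fingertips. Then I pushed it 114 mm along the fence with the shut fingertips, and pressed its front edge home at about 10 N. After that I backed the arm clear.

**Overhang:** The top view gives about 51 mm and the scene view about 53 mm, against a target of 53 mm. The two views differ by about 2 mm, which is within calibration.

**Fit to the fence:** The panel's yaw relative to the ledge is about 0.2° by its outline. Single-edge fits scattered by up to about 1.8° from pixel noise. Its measured centre puts the back edge on the fence face, within about 1 mm.

**Other objects:** The glue bottle, square and offcut show no pixel change from the start. The tin's patch had 20 changed pixels, which I took to be shadow since the arm never went near it.

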